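# Nip up the drying press and take a moisture reading

### The job

The thin boards drying in the press have shrunk and its two T-handled screws are slack: turn each of them clockwise until it comes up against its stop. Then take the moisture meter out of its stand and hold it upright with its two sprung feet on the pencilled cross on the top board, the pair of feet in line with the board's length, pressing just lightly so that the feet spring in about half way, never hard; finish while still holding it there for the reading. Leave the other things on the bench where they are.

Things in the scene. Friction and masses are not known exactly. Their poses are not given: they have to be found in the camera images.
- press: drying press fixed to the bench: base 180 x 340 x 18 mm, on it three boards 120 x 300 mm (top face at 48 mm), held by steel bridges across them at y = +-110 mm (32 mm wide, tops 99 mm high, rods with nuts at x = +-74 mm up to 110 mm), a screw in the middle of each. Origin on the bench under its centre; y along the boards' length from screw to screw, z up
- screw_left (a joint): left (press +y) screw of the press: 0.10 to 0.45 rad at the start (slack), grows as it is turned clockwise seen from above, stops dead at 1.35 rad (home); stays where it is left, needs about 0.15 N m
- screw_left_grip (a point): middle of the T-handle of the left (press +y) screw, on its axis, 136 mm above the bench; its x axis lies along the handle, z up; turns with the screw. Handle: a bar 64 mm long, 14 mm wide, 24 mm high (12 mm above and below this point) on a 14 mm stem, free down to a bush 22 mm across, 31 mm below this point; the bridge's top is 37 mm below
- screw_right (a joint): right (press -y) screw of the press: 0.10 to 0.45 rad at the start (slack), grows as it is turned clockwise seen from above, stops dead at 1.35 rad (home); stays where it is left, needs about 0.15 N m
- screw_right_grip (a point): middle of the T-handle of the right (press -y) screw, on its axis, 136 mm above the bench; its x axis lies along the handle, z up; turns with the screw. Handle: a bar 64 mm long, 14 mm wide, 24 mm high (12 mm above and below this point) on a 14 mm stem, free down to a bush 22 mm across, 31 mm below this point; the bridge's top is 37 mm below
- spot (a point): centre of the pencilled cross (40 mm arms, in a ring 28 mm across) on the top board, between the bridges, on the board's face 48 mm above the bench; y along the board's length, z up
- stand: the meter's bench stand, fixed: steel foot 100 x 80 x 6 mm with a plastic socket 62 x 44 mm rising to 60 mm, pocket 50 x 32 mm in which the meter stands (2 mm play all round); origin under its centre, x along the socket's longer side
- meter: grey hand-held moisture meter, about 190 g, upright in the stand: body 46 (x) x 28 (y) x 135 mm (z), display at the upper end of the -y face. Origin at the centre of the body's lower end, 30 mm above the bench in the stand; z up. A sprung head with two rubber feet, 8 mm across, 22 mm apart along x, ends 20 mm below the origin. Lift 35 mm to clear the stand
- meter_head (a joint): how far the meter's sprung foot head is pushed into its body (m): 0 sprung out, 0.008 fully in; about 1.2 N to start it, plus 0.8 N per mm (4.4 N half way)
- meter_feet (a point): point midway between the undersides of the meter's two feet; moves with the sprung head; same axes as the meter
- varnish_tin: bystander: closed tin, 74 mm across, 85 mm high; origin at the centre of its underside, z up
- tape_roll: bystander: roll of tape lying flat, 90 mm across, 25 mm high; origin at the centre of its underside
- glue_bottle: bystander: white glue bottle, 60 mm across, 160 mm high, beyond the press; origin under its centre
- cut_bottle: bystander: cut-off green bottle, 80 mm across, 110 mm high, with sticks standing in it up to 170 mm; origin under its centre
- screwdriver: bystander: screwdriver, 190 mm long, lying to the right of the press; origin on the bench under its middle
- brush: bystander: brush, 200 mm long, lying at the front left; origin on the bench under its middle
- offcut: bystander: wooden offcut 100 x 55 x 20 mm lying at the back; origin under its centre
Things that resemble listed ones, but are neither listed nor needed, are in the scene too. Leave any green or yellow look-alike of the meter alone.

How it is judged:
On the way, in this order (a step that is already met when the one before it is completed fails the run):
1. both screws of the press are turned home against their stops (value of joint each of screw_left, screw_right above 1.26 rad), for 0.2 s.
2. the meter is held by the fingers, lifted clear of its stand (z of meter in the frame of stand above 0.062 m and contact force between the fingers and meter above 1 N), for 0.2 s.
At the end, for the whole second after the job is handed in: Both screws home (over 1.26 rad); the meter still gripped and still, feet on the board within 7 mm of the cross, within 0.10 rad of upright and 0.17 rad of the board's length (either way round), sprung head in by 1.2 to 6.8 mm, 1 to 9 N on the board (all of step 1 and horizontal distance between meter_feet and spot below 0.007 m and z of meter_feet in the frame of spot between -0.003 and 0.003 m and angle between meter's own z axis and vertical below 0.1 rad and angle between the x axis of meter and the y axis of spot, either way round below 0.17 rad and value of joint meter_head between 0.0012 and 0.0068 m and contact force between meter and press between 1 and 9 N and contact force between the fingers and meter above 2 N and linear speed of meter below 0.02 m/s); the arm keeps its last pose, push and grip.
It fails at once if the meter is pressed hard on the press or its boards (over 20 N) (contact force between meter and press above 20 N).
It fails at once if another thing on the bench is moved by more than 30 mm (distance of any of varnish_tin, tape_roll, glue_bottle, cut_bottle, screwdriver, brush, offcut from where it was at the start of the episode above 0.03 m).
It also fails if it takes over 58 s, if anything falls off the work surface, if the arm or the gripper's body presses on something with over 40 N, if the wrist force passes 120 N, or if a joint passes its speed limit or range.

### The arm

A 6-joint arm with a two-finger parallel gripper is mounted at the origin on the work surface. World frame = base frame: x ahead of the robot, y to its left, z up, the work surface at z = 0. Lengths are in m, angles in rad, forces in N, time in s.
With the tool pointing down it reaches from about 0.25 to 0.725 m from the base axis. Payload 4 kg.
Tool frame: the origin (TCP) lies on the centre line of the jaws, within the pads' length; the fingertips stand ahead of it and the grasp point (between the pads) lies 3 mm ahead of it (bot.tcp_to_tips is the z of the fingertips in the tool frame, in m); z points along the fingers, y is the line along which they close (so a half turn about z gives the same grasp; the last joint's range is limited). The gripper opens to 85 mm and grips with 20 to 120 N. Pads are 22 mm wide; open, the fingers measure 114 mm over their backs; the gripper's body (76 mm by 85 mm) begins 54 mm behind the grasp point. The pads swing forward as they close: fully open they stand 13 mm farther back than shut.
Start: joints at [1.301, 0.241, 0.005, 1.335, 0, 1.571], TCP at [0.133, 0.482, 0.253] pointing down, gripper open.
Joint ranges: [-2.72, 2.72], [-1.05, 1.87], [-1.09, 1.28], [-1.99, 2.15], [-1.42, 1.44], [-3.14, 3.14]. Speed limits (rad/s): [2.79, 2.79, 3.14, 3.14, 3.14, 3.14].

### API

Orientations are given as a unit quaternion [x, y, z, w].
In Python, from workcell import telemetry, camera, camera_params, ticket, boxes_of, cut_out, spot_point, bot gives the robot as it stands.
- The arm moves only by the shell command python3 -m creep 'ROWS'. ROWS is text: rows parted by semicolons, each of 5 numbers parted by spaces: the opening, from 0 (shut) to 1 (fully open), then the shift along the tool's x, y, z in units of 150 mm (1.0 is 150 mm), then the turn about the tool's z in units of 180 degrees (1.0 is 180 degrees). In form: claw x y z turn; .... A call has 1 to 12 rows; each row is the pose to reach, as a shift and turn from the pose commanded when the call began, along the tool's axes at that moment, turning the shorter way round; what a row does not reach only later rows make up. A row lasts 1/8 s, in which the tool goes at most 62.5 mm and 10.7 degrees, less where a joint would pass 70% of its speed; a pose out of reach is approached as far as the arm can. A call with a number of a shift or a turn outside -1 to 1 is refused whole. A call with a gripper value outside its range is refused whole. The fingers move at their own pace and stop on an object; the grip force is fixed at half the most. Time passes only in rows, so rows that repeat a pose let the fingers close. It gives the time, the measured TCP pose, the force, the opening and the grip force at its end, in the units of the state.
- telemetry.get_obs(): the state, without advancing time (a new reading comes with each control period).
- camera(name): name is "side" or "top"; returns the picture (400x640x3 uint8, red, green, blue); there is no depth.
- camera_params(name): a dict with "camera_matrix" (3x3 intrinsics, pixels), "eye" and "attitude" of the camera in the world. Camera axes: x right, y down, z forward; pixel columns grow to the right and rows downward; lengths in m; the calibration is good to about 2 mm. A picture is of the moment at which its call begins. camera_params takes no time and is no camera call.
- ticket.job_done(): hands the job in; it is judged then, once.
Trained networks look in the newest picture that a camera, given by its name, has taken for a name from the list of things; names that differ only in an ending like _2 or _b are one class to them, and where a whole thing is asked for, a point or a joint stands for the part that bears it (a point fixed in the world has none). Each returns a list of dicts, best first, with "conf" (0 to 1); they miss things now and then, are a little off and sometimes report something else, mostly with a low value. They report only what shows in the picture. A call takes as long as a camera call. They do not tell look-alikes from the thing itself.
- boxes_of(thing, camera): "at" ([x, y, z] in m, in world coordinates, good to about 4 mm: the middle of the surface that is visible of it).
- cut_out(thing, camera): "pixels" (400x640 bool, what is visible of it).
- spot_point(thing, camera): "at" ([x, y, z] in m, in world coordinates, good to about 4 mm: a listed point, or the origin of a listed thing).
The state is a dict: "clock": time; "joint_pos": joint angles; "joint_vel": joint speeds; "tau": joint torques, N m; "eef_pos": TCP position; "tool_rot": TCP orientation; "ft_force": force on the tool from outside, world axes, zero at the start; "ft_torque": the same for the moment, N m; "grip_width": finger opening in m; "grasp_force": force on a finger pad.
Only numpy, scipy, OpenCV 4.12 (cv2) and the standard library are available. Lean on these libraries where they do the work, as an engineer would, in place of code of your own. Each camera call takes 0.05 s, during which the arm holds its last target. There are 200 camera calls.

## Working session

There is one attempt and no reset: what is moved stays moved. The work goes in short steps, Python scripts to look and compute and a shell command to move; the robot and the scene stay as the last step left them, time stands still between calls to the robot, and variables do not carry over. Pictures are saved under pics/ and viewed, at most 10 in all, crops included, and the job is handed in when it is done.

```bash
mkdir -p pics; ls; cat > h.py <<'E'
import numpy as np, cv2
from scipy.spatial.transform import Rotation as R
from workcell import telemetry, camera, camera_params, ticket, boxes_of, cut_out, spot_point, bot
def proj(p,c):
    q=camera_params(c);K=np.array(q["camera_matrix"]);A=np.array(q["attitude"])
    A=R.from_quat(A).as_matrix() if A.size==4 else A
    v=A.T@(np.array(p)-np.array(q["eye"]));u=K@v;return u[:2]/u[2]
def ray(px,c,z):
    q=camera_params(c);K=np.array(q["camera_matrix"]);A=np.array(q["attitude"])
    A=R.from_quat(A).as_matrix() if A.size==4 else A
    e=np.array(q["eye"]);d=A@np.linalg.solve(K,[px[0],px[1],1]);return e+d*(z-e[2])/d[2]
def save(c,n):
    im=camera(c);cv2.imwrite(f"pics/{n}.png",cv2.cvtColor(im,cv2.COLOR_RGB2BGR));return im
E
python3 - <<'E'
from h import *
np.set_printoptions(precision=4,suppress=True)
for c in("top","side"):
    save(c,c+"0");print(c,camera_params(c))
    for t in("press","screw_left_grip","screw_right_grip","spot","stand","meter","meter_feet"):
        print(t,[(np.round(d["at"],4).tolist(),round(d["conf"],2)) for d in spot_point(t,c)[:3]])
o=telemetry.get_obs();print(o,bot.tcp_to_tips,R.from_quat(o["tool_rot"]).as_matrix())
E
```

```text
pics
top {'camera_matrix': array([[457.1317,   0.    , 325.2075],
       [  0.    , 457.1317, 196.4757],
       [  0.    ,   0.    ,   1.    ]]), 'eye': array([ 0.2507, -0.0538,  1.606 ]), 'attitude': array([ 0.7353, -0.67  ,  0.0703, -0.074 ])}
press [([0.5803, -0.1427, -0.001], 0.95)]
screw_left_grip [([0.5732, -0.031, 0.1348], 0.5)]
screw_right_grip [([0.5948, -0.2483, 0.1387], 0.45), ([0.5821, -0.1379, -0.0028], 0.39)]
spot [([0.6027, -0.1656, 0.0485], 0.47), ([0.6291, 0.2617, 0.0328], 0.25)]
stand [([0.6297, 0.2611, -0.0023], 0.91)]
meter [([0.6321, 0.2597, 0.034], 0.81), ([0.6223, 0.1364, 0.0251], 0.81), ([0.7476, 0.2642, 0.0212], 0.8)]
meter_feet []
side {'camera_matrix': array([[395.3622,   0.    , 319.4525],
       [  0.    , 395.3622, 198.8982],
       [  0.    ,   0.    ,   1.    ]]), 'eye': array([-0.1116, -0.7402,  0.6775]), 'attitude': array([ 0.8065, -0.3153,  0.1849, -0.4646])}
press [([0.5883, -0.1416, -0.0005], 0.71), ([0.5723, -0.0317, 0.1337], 0.44)]
screw_left_grip [([0.5738, -0.0292, 0.1339], 0.49)]
screw_right_grip [([0.5959, -0.2495, 0.1339], 0.59)]
spot []
stand [([0.6284, 0.2618, -0.003], 0.7)]
meter [([0.6297, 0.2599, 0.0259], 0.83), ([0.7479, 0.2618, 0.0208], 0.8), ([0.6172, 0.3951, 0.0138], 0.74)]
meter_feet [([0.618, 0.3906, -0.0012], 0.48), ([0.6252, 0.1307, 0.0006], 0.43)]
{'clock': 0.8, 'joint_pos': array([ 1.301 ,  0.2405,  0.005 ,  1.3352, -0.    ,  1.5708]), 'joint_vel': array([-0.0009, -0.0006,  0.0007,  0.0024,  0.0007,  0.0008]), 'tau': array([ -0.    , -37.2152,  25.268 ,   0.0009,   0.    ,   0.    ]), 'eef_pos': array([0.1333, 0.4819, 0.2533]), 'tool_rot': array([0.1345, 0.9909, 0.    , 0.    ]), 'ft_force': array([0.2098, 0.9598, 0.4338]), 'ft_torque': array([-0.0335,  0.0339,  0.0498]), 'grasp_force': 0.0, 'grip_width': 0.08566907334926423} 0.022 [[-0.9638  0.2665  0.    ]
 [ 0.2665  0.9638  0.0001]
 [-0.      0.0001 -1.    ]]
```

```bash
python3 - <<'E'
import cv2
a=cv2.imread("pics/top0.png");b=cv2.imread("pics/side0.png")
import sys
sys.path.insert(0,'.')
from h import proj
x,y=map(int,proj([0.6,0.03,0.08],"top"));print(x,y)
c=a[max(0,y-130):y+90,max(0,x-170):x+170];print(max(0,y-130),max(0,x-170))
cv2.imwrite("pics/top0c.png",cv2.resize(c,None,fx=2.3,fy=2.3,interpolation=cv2.INTER_CUBIC))
E
```

```text
308 185
55 138
```

View pics/top0c.png

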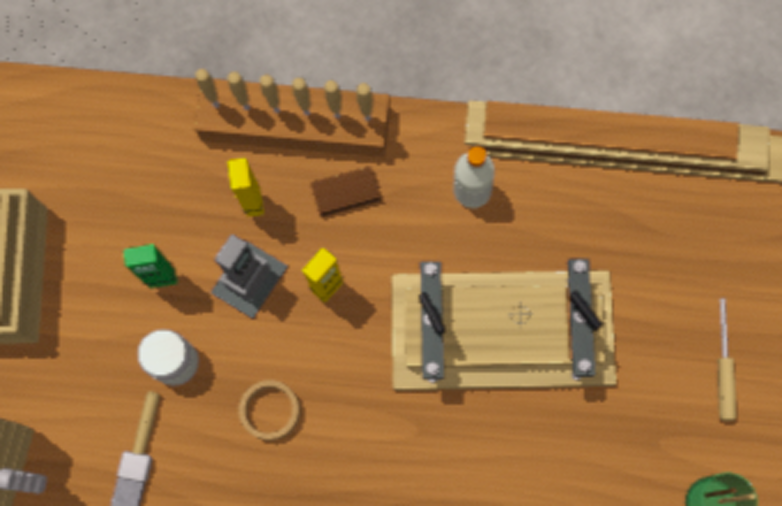

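View pics/side0.png

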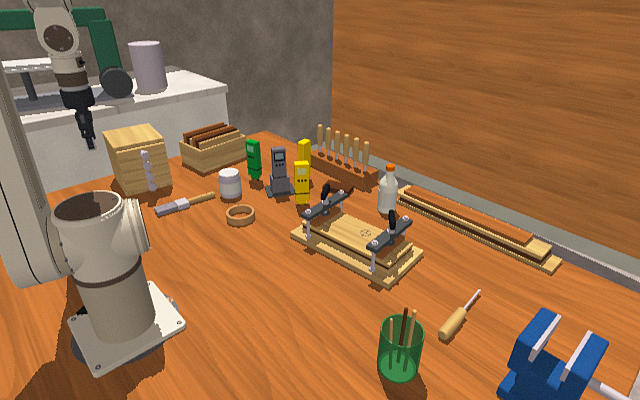

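The top crop shows the press at about (505,330), with the handles at (431,313) and (586,311) and the cross at (520,314). The grey meter in its stand is at (245,265), with yellow and green look-alikes around it. The side view agrees. Next I'll fit boxes to the network masks to get accurate poses.

```bash
cat >> h.py <<'E'
def boxpts(p,size,z0,z1):
    x,y,a=p;c,s=np.cos(a),np.sin(a);sx,sy=size
    return [[x+c*u*sx/2-s*v*sy/2,y+s*u*sx/2+c*v*sy/2,z] for u in(-1,1) for v in(-1,1) for z in(z0,z1)]
def fit(thing,xy,size,z0,z1,cams=("top","side"),prior=0.3):
    from scipy.optimize import minimize
    M={}
    for c in cams:
        camera(c);t=proj([*xy,(z0+z1)/2],c);best=None
        for d in cut_out(thing,c):
            m=np.array(d["pixels"]);n=np.argwhere(m)
            if len(n)<10: continue
            e=np.hypot(*(n.mean(0)[::-1]-t))
            if best is None or e<best[0]: best=(e,m)
        if best is not None and best[0]<14: M[c]=best[1]
    S=4
    B={c:cv2.resize(m.astype(np.float32),None,fx=S,fy=S,interpolation=cv2.INTER_LINEAR)>.5 for c,m in M.items()}
    def cost(p):
        t=0
        for c,m in B.items():
            q=np.array([proj(v,c) for v in boxpts(p,size,z0,z1)])*S+(S-1)/2
            h=cv2.convexHull(np.round(q).astype(np.int32));im=np.zeros(m.shape,np.uint8);cv2.fillConvexPoly(im,h,1)
            im=im>0;t+=1-(im&m).sum()/max(1,(im|m).sum())
        return t+prior*((p[0]-xy[0])**2+(p[1]-xy[1])**2)/0.004**2*.01
    r=[minimize(cost,[*xy,a],method="Nelder-Mead",options=dict(initial_simplex=[[*xy,a],[xy[0]+.005,xy[1],a],[xy[0],xy[1]+.005,a],[*xy,a+.25]],maxiter=80)) for a in np.arange(0,np.pi,np.pi/8)]
    r.sort(key=lambda r:r.fun)
    return [(np.round(k.x,4).tolist(),round(k.fun,3)) for k in r[:3]],{c:int(m.sum()) for c,m in M.items()}
E
python3 - <<'E'
from h import *
print(fit("screw_left",(.5735,-.030),(.064,.014),.124,.148))
print(fit("screw_right",(.5953,-.249),(.064,.014),.124,.148))
print(fit("meter",(.631,.260),(.046,.028),.060,.165))
im=save("top","t1")
x,y=map(int,proj([.603,-.166,.048],"top"));c=im[y-40:y+40,x-60:x+60]
cv2.imwrite("pics/cross.png",cv2.resize(cv2.cvtColor(c,cv2.COLOR_RGB2BGR),None,fx=6.5,fy=6.5,interpolation=cv2.INTER_CUBIC));print(x-60,y-40)
E
```

```text
Traceback (most recent call last):
  File "h.py", line 37, in fit
    r=[minimize(cost,[*xy,a],method="Nelder-Mead",options=dict(initial_simplex=[[*xy,a],[xy[0]+.005,xy[1],a],[xy[0],xy[1]+.005,a],[*xy,a+.25]],maxiter=80)) for a in np.arange(0,np.pi,np.pi/8)]
       ~~~~~~~~^^^^^^^^^^^^^^^^^^^^^^^^^^^^^^^^^^^^^^^^^^^^^^^^^^^^^^^^^^^^^^^^^^^^^^^^^^^^^^^^^^^^^^^^^^^^^^^^^^^^^^^^^^^^^^^^^^^^^^^^^^^^^^^^^^^^^^^^^^^^
  File "h.py", line 33, in cost
    q=np.array([proj(v,c) for v in boxpts(p,size,z0,z1)])*S+(S-1)/2
                ~~~~^^^^^
  File "h.py", line 5, in proj
    q=camera_params(c);K=np.array(q["camera_matrix"]);A=np.array(q["attitude"])
ValueError: time passes only in moves, steps and waits
```

```bash
sed -i 's/^def proj/import functools\ncamera_params=functools.lru_cache(None)(camera_params)\ndef proj/' h.py
python3 - <<'E'
from h import *
print(fit("screw_left",(.5735,-.030),(.064,.014),.124,.148))
print(fit("screw_right",(.5953,-.249),(.064,.014),.124,.148))
print(fit("meter",(.631,.260),(.046,.028),.060,.165))
im=save("top","t1")
x,y=map(int,proj([.603,-.166,.048],"top"));c=im[y-40:y+40,x-60:x+60]
cv2.imwrite("pics/cross.png",cv2.resize(cv2.cvtColor(c,cv2.COLOR_RGB2BGR),None,fx=6.5,fy=6.5,interpolation=cv2.INTER_CUBIC));print(x-60,y-40,telemetry.get_obs()["clock"])
E
```

```text
([([0.5696, -0.0343, 3.7782], np.float64(0.134)), ([0.5696, -0.0346, 3.7815], np.float64(0.135)), ([0.5688, -0.0351, 0.6406], np.float64(0.135))], {'side': 121})
([([0.5986, -0.2487, 0.728], np.float64(0.205)), ([0.597, -0.2496, 0.7267], np.float64(0.205)), ([0.599, -0.2482, 0.746], np.float64(0.206))], {'top': 109})
([([0.6288, 0.26, 2.758], np.float64(0.169)), ([0.6283, 0.2591, 2.8237], np.float64(0.169)), ([0.6285, 0.2596, -0.3368], np.float64(0.17))], {'top': 250, 'side': 492})
304 151 1.65
```

View pics/cross.png

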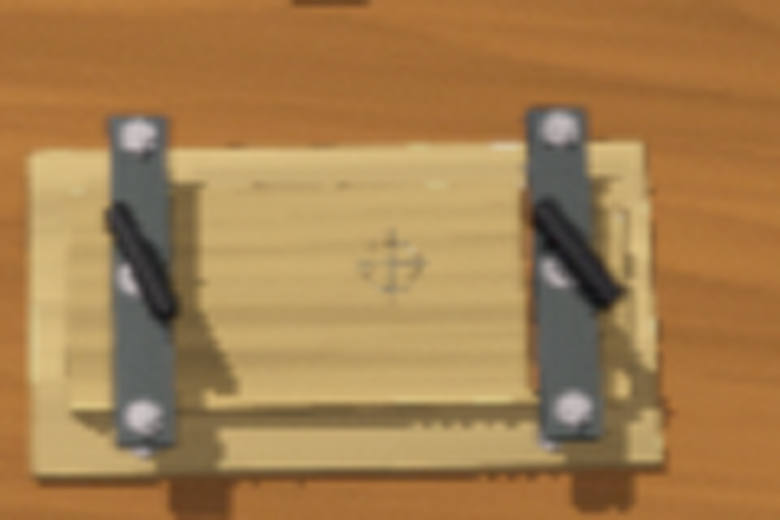

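The crop shows the cross centre at (391,264), the handles at about (117,207)-(167,312) on the left and (543,205)-(613,300) on the right, and the rod nuts at the bridge ends. I'll convert these to world positions.

```bash
python3 - <<'E'
from h import *
np.set_printoptions(precision=4,suppress=True)
im=cv2.cvtColor(cv2.imread("pics/t1.png"),cv2.COLOR_BGR2RGB)
g=lambda u,v:((u+.5)/6.5-.5+304,(v+.5)/6.5-.5+151)
print("spot",ray(g(391,264),"top",.048))
n=[ray(g(*p),"top",.11)[:2] for p in[(138,133),(142,413),(560,127),(573,408)]]
L,Rr=(n[0]+n[1])/2,(n[2]+n[3])/2;d=L-Rr
print("screws from nuts",L,Rr,np.linalg.norm(d),"yaw",np.arctan2(-d[0],d[1]),[np.arctan2(*(a-b)[::-1]) for a,b in((n[0],n[1]),(n[2],n[3]))],np.hypot(*(n[0]-n[1])))
for nm,xy in(("L",L),("R",Rr)):
    m=(im.max(2)<55).astype(np.uint8);k,l,st,ce=cv2.connectedComponentsWithStats(m,connectivity=8)
    t=proj([*xy,.14],"top");i=min(range(1,k),key=lambda i:np.hypot(*(ce[i]-t))+(99 if st[i][4]<30 else 0))
    pt=np.argwhere(l==i)[:,::-1].astype(float);w=np.array([ray(p,"top",.14)[:2] for p in pt])
    c=w.mean(0);_,V=np.linalg.eigh(np.cov((w-c).T));v=V[:,1];e=(w-c)@v
    print(nm,len(pt),c,"handle az deg",np.degrees(np.arctan2(v[1],v[0]))%180,"len",np.ptp(e))
E
```

```text
spot [ 0.6045 -0.1627  0.048 ]
screws from nuts [ 0.5743 -0.0299] [ 0.5977 -0.2486] 0.21994008453276945 yaw 0.10670448785925195 [np.float64(0.10655936206183829), np.float64(0.10865279109673234)] 0.1475895051450263
L 45 [ 0.5689 -0.0355] handle az deg 26.313156436171056 len 0.06470640933108082
R 85 [ 0.5963 -0.2482] handle az deg 38.64311352595769 len 0.06038000499918468
```

```bash
python3 -m creep '1 -0.31 -0.21 0 0; 1 -0.62 -0.42 0 0; 1 -0.93 -0.63 0 0' | tail -c 600; python3 -m creep '1 -0.31 -0.21 0 0; 1 -0.62 -0.42 0 0; 1 -0.93 -0.63 0 0'|tail -c 300;python3 -m creep '1 -0.31 -0.21 0 0; 1 -0.62 -0.42 0 0; 1 -0.93 -0.63 0 0'|tail -c 300;  python3 -m creep '1 -0.31 -0.21 0 -0.06; 1 -0.62 -0.42 0 -0.12; 1 -0.95 -0.62 0 -0.18; 1 -0.95 -0.62 0 -0.258; 1 -0.95 -0.62 0 -0.258'
cat >> h.py <<'E'
def go(target,az=None):
    o=telemetry.get_obs();M=R.from_quat(o["tool_rot"]).as_matrix();d=M.T@(np.array(target)-o["eef_pos"])/.15
    a=np.degrees(np.arctan2(M[1,0],M[0,0]))
    t=0 if az is None else -((az-a+180)%360-180)/180
    print("clock",round(o["clock"],2),"pos",np.round(o["eef_pos"],4),"az",round(a,1),"j",np.round(np.degrees(o["joint_pos"]),0),"\n row d",np.round(d,3),"turn",round(t,3),"F",np.round(o["ft_force"],1),"T",np.round(o["ft_torque"],2),"grip",round(o["grip_width"],4),round(o["grasp_force"],1))
E
python3 -c "
from h import *
go([.5743,-.0299,.139],211)"
```

```text
clock: 2.02
eef_pos: [0.2433, 0.3525, 0.2534]
tool_rot: [0.134, 0.991, 0.0, 0.0]
ft_force: [1.0, 0.2, 0.2]
grip_width: 0.0852
grasp_force: 0.0
clock: 2.4
eef_pos: [0.3528, 0.224, 0.2536]
tool_rot: [0.134, 0.991, 0.0, 0.0]
ft_force: [0.4, 0.9, 0.3]
grip_width: 0.0856
grasp_force: 0.0
clock: 2.78
eef_pos: [0.4622, 0.0955, 0.2536]
tool_rot: [0.135, 0.991, 0.0, 0.0]
ft_force: [0.3, -0.0, 0.1]
grip_width: 0.0849
grasp_force: 0.0
clock: 3.4
eef_pos: [0.574, -0.0316, 0.2525]
tool_rot: [-0.268, 0.964, 0.0, -0.001]
ft_force: [-0.0, 0.8, -0.9]
grip_width: 0.085
grasp_force: 0.0
clock 3.4 pos [ 0.574  -0.0316  0.2525] az -149.0 j [ -3.  22.  12.  80.   0. -34.] 
 row d [-0.008  0.008  0.757] turn 0.0 F [-0.   0.8 -0.9] T [0.02 0.   0.02] grip 0.085 0.0
```

```bash
python3 -m creep '1 -0.01 0.01 0.3 0; 1 -0.01 0.01 0.6 0; 1 -0.01 0.01 0.74 0; 0 -0.01 0.01 0.74 0; 0 -0.01 0.01 0.74 0; 0 -0.01 0.01 0.74 0; 0 -0.01 0.01 0.74 0; 0 -0.01 0.01 0.74 0'; python3 -c "
from h import *
go([.5743,-.0299,.139],211)"
```

```text
clock: 4.4
eef_pos: [0.5753, -0.029, 0.1438]
tool_rot: [-0.267, 0.964, -0.001, 0.001]
ft_force: [1.3, -2.1, 4.7]
grip_width: 0.013
grasp_force: 59.9
clock 4.4 pos [ 0.5753 -0.029   0.1438] az -149.0 j [ -3.  26.   1.  65.  -0. -34.] 
 row d [ 0.009 -0.002  0.032] turn -0.0 F [ 1.3 -2.1  4.7] T [-0.41 -0.11  0.14] grip 0.013 59.9
```

```bash
python3 -m creep '0 0 0 0 0.05; 0 0 0 0 0.1; 0 0 0 0 0.15; 0 0 0 0 0.2; 0 0 0 0 0.25; 0 0 0 0 0.28; 0 0 0 0 0.28'; python3 -c "
from h import *
go([.5743,-.0299,.139],154)"; python3 -m creep '0 0 0 0 0.01; 0 0 0 0 0.02; 0 0 0 0 0.03; 0 0 0 0 0.03'; python3 -c "
from h import *
go([.5743,-.0299,.139],154)"
```

```text
clock: 5.28
eef_pos: [0.5756, -0.0322, 0.1438]
tool_rot: [0.171, 0.985, -0.003, 0.003]
ft_force: [2.0, -9.3, 3.3]
grip_width: 0.0133
grasp_force: 59.6
clock 5.28 pos [ 0.5756 -0.0322  0.1438] az 160.4 j [-3. 26.  1. 65. -0. 17.] 
 row d [0.014 0.011 0.032] turn 0.035 F [ 2.  -9.3  3.3] T [-1.94 -0.25 -0.07] grip 0.0133 59.6
clock: 5.78
eef_pos: [0.5755, -0.0325, 0.1438]
tool_rot: [0.216, 0.976, -0.003, 0.003]
ft_force: [1.1, -12.0, 3.7]
grip_width: 0.0132
grasp_force: 59.8
clock 5.78 pos [ 0.5755 -0.0325  0.1438] az 155.0 j [-3. 26.  1. 65. -0. 22.] 
 row d [0.015 0.012 0.032] turn 0.006 F [  1.1 -12.    3.7] T [-2.1  -0.17 -0.  ] grip 0.0132 59.8
```

```bash
for i in 1; do python3 -m creep '0 -0.011 -0.024 0 0.01; 0 -0.011 -0.024 0 0.02; 0 -0.011 -0.024 0 0.02'; python3 -c "
from h import *
go([.5743,-.0299,.139],154)";  python3 -m creep '0 0 0 0 0.01; 0 0 0 0 0.02; 0 0 0 0 0.02'; python3 -c "
from h import *
go([.5743,-.0299,.139],154)"; done
```

```text
clock: 6.15
eef_pos: [0.5754, -0.0329, 0.1438]
tool_rot: [0.246, 0.969, -0.0, 0.002]
ft_force: [0.7, -3.1, 5.3]
grip_width: 0.0129
grasp_force: 60.0
clock 6.15 pos [ 0.5754 -0.0329  0.1438] az 151.5 j [-3. 26.  1. 65. -0. 25.] 
 row d [0.016 0.014 0.032] turn -0.014 F [ 0.7 -3.1  5.3] T [-0.56 -0.11  0.02] grip 0.0129 60.0
clock: 6.52
eef_pos: [0.5753, -0.0332, 0.1438]
tool_rot: [0.276, 0.961, -0.0, 0.002]
ft_force: [2.7, -2.2, 5.9]
grip_width: 0.0131
grasp_force: 60.0
clock 6.53 pos [ 0.5753 -0.0332  0.1438] az 147.9 j [-3. 26.  1. 65. -0. 29.] 
 row d [0.017 0.015 0.032] turn -0.034 F [ 2.7 -2.2  5.9] T [-0.66 -0.1   0.05] grip 0.0131 60.0
```

```bash
python3 - <<'E'
from h import *
im=save("side","s2");x,y=map(int,proj([.575,-.03,.14],"side"));c=im[y-45:y+45,x-60:x+60]
cv2.imwrite("pics/s2c.png",cv2.resize(cv2.cvtColor(c,cv2.COLOR_RGB2BGR),None,fx=6,fy=6,interpolation=cv2.INTER_CUBIC))
E
python3 -m creep '0 0 0 0 0.01; 0 0 0 0 0.02; 0 0 0 0 0.03; 0 0 0 0 0.03'; python3 -c "
from h import *
go([.5743,-.0299,.139],154)"
```

```text
clock: 7.08
eef_pos: [0.5752, -0.0333, 0.1438]
tool_rot: [0.319, 0.948, -0.001, 0.002]
ft_force: [0.7, -4.4, 6.3]
grip_width: 0.0132
grasp_force: 75.7
clock 7.08 pos [ 0.5752 -0.0333  0.1438] az 142.7 j [-3. 26.  1. 65. -0. 34.] 
 row d [0.018 0.014 0.032] turn -0.063 F [ 0.7 -4.4  6.3] T [-0.96 -0.    1.35] grip 0.0132 75.7
```

View pics/s2c.png

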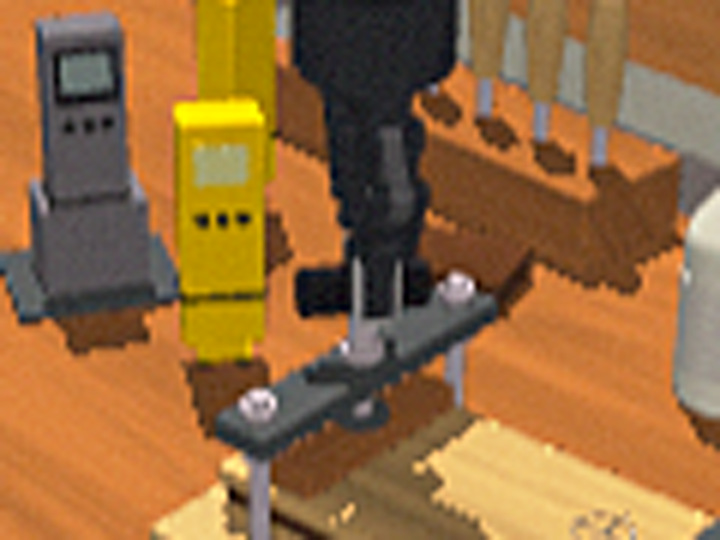

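The crop shows the gripper holding the bar, now turned almost across the bridge. The moment about z jumped to 1.35 N m, so the left screw is on its stop. I'll release it and go to the right screw.

```bash
python3 -m creep '0 0 0 0 -0.008; 1 0 0 0 -0.008; 1 0 0 0 -0.008; 1 0 0 0 -0.008; 1 0 0 0 -0.008; 1 0 0 -0.3 -0.008; 1 0 0 -0.5 -0.008'; python3 -c "
from h import *
go([.597,-.2495,.143],221)"
```

```text
clock: 7.95
eef_pos: [0.5744, -0.0323, 0.2187]
tool_rot: [0.309, 0.951, 0.0, 0.0]
ft_force: [0.9, 0.4, 0.1]
grip_width: 0.0854
grasp_force: 0.0
clock 7.95 pos [ 0.5744 -0.0323  0.2187] az 144.0 j [-3. 23.  8. 75.  0. 33.] 
 row d [-0.972 -1.083  0.505] turn -0.428 F [0.9 0.4 0.1] T [ 0.01 -0.03  0.01] grip 0.0854 0.0
```

```bash
python3 -m creep '1 -0.25 -0.25 0 -0.05; 1 -0.5 -0.5 0 -0.1; 1 -0.75 -0.75 0 -0.15; 1 -0.97 -1 0 -0.2; 1 -0.97 -1 0 -0.25; 1 -0.97 -1 0 -0.3; 1 -0.97 -1 0 -0.35; 1 -0.97 -1 0 -0.4; 1 -0.97 -1 0 -0.428; 1 -0.97 -1 0 -0.428'; python3 - <<'E'
from h import *
go([.597,-.2495,.143],221)
E
```

```text
clock: 9.2
eef_pos: [0.6037, -0.2392, 0.2171]
tool_rot: [-0.35, 0.937, 0.0, -0.0]
ft_force: [-0.4, 0.8, -0.0]
grip_width: 0.0855
grasp_force: 0.0
clock 9.2 pos [ 0.6037 -0.2392  0.2171] az -139.0 j [-22.  32.  22.  80.   0. -63.] 
 row d [ 0.079 -0.023  0.494] turn -0.0 F [-0.4  0.8 -0. ] T [ 0.01  0.04 -0.01] grip 0.0855 0.0
```

```bash
python3 -m creep '1 0.08 -0.02 0.15 0; 1 0.08 -0.02 0.35 0; 1 0.08 -0.02 0.48 0; 0 0.08 -0.02 0.48 0; 0 0.08 -0.02 0.48 0; 0 0.08 -0.02 0.48 0; 0 0.08 -0.02 0.48 0; 0 0.08 -0.02 0.48 0'; python3 -c "
from h import *
go([.597,-.2495,.143],221)"; python3 -m creep '0 0 0 0 0.05; 0 0 0 0 0.1; 0 0 0 0 0.15; 0 0 0 0 0.2; 0 0 0 0 0.25; 0 0 0 0 0.28; 0 0 0 0 0.28'; python3 -c "
from h import *
go([.597,-.2495,.143],154)"
```

```text
clock: 10.2
eef_pos: [0.597, -0.2493, 0.1467]
tool_rot: [-0.351, 0.936, -0.0, 0.001]
ft_force: [-0.8, 0.9, 5.1]
grip_width: 0.0129
grasp_force: 59.8
clock 10.2 pos [ 0.597  -0.2493  0.1467] az -138.9 j [-23.  34.  15.  71.   0. -64.] 
 row d [ 0.001 -0.001  0.024] turn 0.0 F [-0.8  0.9  5.1] T [0.26 0.32 0.09] grip 0.0129 59.8
clock: 11.08
eef_pos: [0.5972, -0.2499, 0.1466]
tool_rot: [0.081, 0.997, -0.001, 0.001]
ft_force: [-0.4, -0.0, 5.3]
grip_width: 0.0127
grasp_force: 59.8
clock 11.07 pos [ 0.5972 -0.2499  0.1466] az 170.7 j [-23.  34.  15.  71.  -0. -13.] 
 row d [0.002 0.002 0.024] turn 0.093 F [-0.4 -0.   5.3] T [-0.04  0.25 -0.14] grip 0.0127 59.8
```

```bash
python3 -m creep '0 0 0 0 0.04; 0 0 0 0 0.08; 0 0 0 0 0.11; 0 0 0 0 0.13; 0 0 0 0 0.13'; python3 -c "
from h import *
go([.597,-.2495,.143],144)"; python3 -m creep '0 0 0 0 0.01; 0 0 0 0 0.02; 0 0 0 0 0.02'; python3 -c "
from h import *
go([.597,-.2495,.143],144)"
```

```text
clock: 11.7
eef_pos: [0.5972, -0.25, 0.1468]
tool_rot: [0.276, 0.961, -0.001, 0.001]
ft_force: [-2.7, -4.2, 6.0]
grip_width: 0.0132
grasp_force: 130.5
clock 11.7 pos [ 0.5972 -0.25    0.1468] az 147.9 j [-23.  34.  15.  71.  -0.   9.] 
 row d [0.003 0.002 0.025] turn 0.022 F [-2.7 -4.2  6. ] T [-0.55  0.59  3.65] grip 0.0132 130.5
clock: 12.08
eef_pos: [0.5972, -0.2499, 0.1469]
tool_rot: [0.304, 0.953, -0.002, 0.001]
ft_force: [-3.3, -3.7, 6.1]
grip_width: 0.0131
grasp_force: 167.5
clock 12.07 pos [ 0.5972 -0.2499  0.1469] az 144.6 j [-23.  34.  15.  71.  -0.  13.] 
 row d [0.003 0.002 0.026] turn 0.003 F [-3.3 -3.7  6.1] T [-0.72  0.65  4.86] grip 0.0131 167.5
```

```bash
python3 -m creep '0 0 0 0 -0.03; 0 0 0 0 -0.06; 1 0 0 0 -0.06; 1 0 0 0 -0.06; 1 0 0 0 -0.06; 1 0 0 0 -0.06; 1 0 0 -0.3 -0.06; 1 -0.2 0.4 -0.5 -0.06; 1 -0.4 0.8 -0.5 -0.06; 1 -0.4 1 -0.5 -0.06;  1 -0.4 1 -0.5 -0.06'; python3 - <<'E'
from h import *
go([.6288,.26,.2])
im=save("top","t3")
for nm,xy in(("L",(.5743,-.030)),("R",(.5977,-.2486))):
    m=(im.max(2)<55).astype(np.uint8);k,l,st,ce=cv2.connectedComponentsWithStats(m,connectivity=8)
    t=proj([*xy,.14],"top");i=min(range(1,k),key=lambda i:np.hypot(*(ce[i]-t))+(99 if st[i][4]<30 else 0))
    pt=np.argwhere(l==i)[:,::-1].astype(float);w=np.array([ray(p,"top",.14)[:2] for p in pt])
    c=w.mean(0);_,V=np.linalg.eigh(np.cov((w-c).T));v=V[:,1];e=(w-c)@v
    print(nm,len(pt),c,"handle az deg",np.degrees(np.arctan2(v[1],v[0]))%180,"len",np.ptp(e))
x,y=map(int,proj([.603,-.14,.048],"top"));c=im[y-40:y+40,x-60:x+60]
cv2.imwrite("pics/t3c.png",cv2.resize(cv2.cvtColor(c,cv2.COLOR_RGB2BGR),None,fx=6.5,fy=6.5,interpolation=cv2.INTER_CUBIC))
E
```

```text
clock: 13.45
eef_pos: [0.7358, -0.1605, 0.218]
tool_rot: [0.219, 0.976, 0.0, -0.001]
ft_force: [0.1, -0.7, -0.8]
grip_width: 0.0853
grasp_force: 0.0
clock 13.45 pos [ 0.7358 -0.1605  0.218 ] az 154.7 j [-12.  47.  50.  93.   0.  13.] 
 row d [1.841 2.231 0.124] turn 0 F [ 0.1 -0.7 -0.8] T [-0.03 -0.02 -0.03] grip 0.0853 0.0
L 56 [ 0.56185612 -0.0292234 ] handle az deg 161.88045173358086 len 0.053966593407545116
R 132 [ 0.60058752 -0.24738377] handle az deg 1.1974856268386986 len 0.09806404246872845
```

View pics/t3c.png

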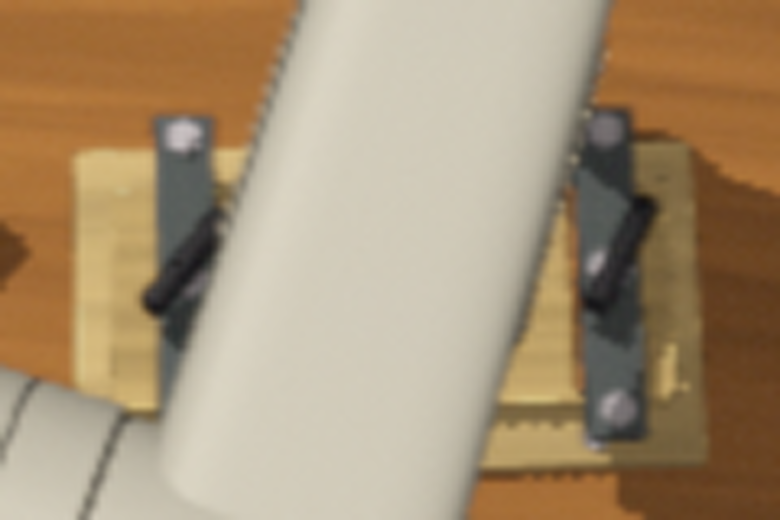

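Both handles are turned past their bridges, left at about (183,260) and right at (620,253), and both ended hard on their stops. Next I'll refine the meter and stand yaw from the saved, unobstructed pictures.

```bash
cat > y.py <<'E'
from h import *
from scipy.optimize import minimize
S=4;B={}
for c in("top","side"):
    im=cv2.imread(f"pics/{c}0.png").astype(int);m=((im.max(2)-im.min(2))<38).astype(np.uint8)
    t=proj([.629,.26,.03],c)
    k,l,st,ce=cv2.connectedComponentsWithStats(m,connectivity=4)
    yy,xx=np.mgrid[:400,:640];near=np.hypot(xx-t[0],yy-t[1])<8
    ids=np.bincount(l[near&(m>0)]).argmax();mm=(l==ids);print(c,mm.sum(),st[ids])
    mm=cv2.morphologyEx(mm.astype(np.uint8),cv2.MORPH_CLOSE,np.ones((7,7)))
    B[c]=cv2.resize(mm.astype(np.float32),None,fx=S,fy=S)>.5
def cost(p):
    t=0
    for c,m in B.items():
        im=np.zeros(m.shape,np.uint8)
        for s,z0,z1 in(((.1,.08),0,.006),((.062,.044),.006,.06),((.046,.028),.06,.165)):
            q=np.array([proj(v,c) for v in boxpts(p,s,z0,z1)])*S+(S-1)/2
            cv2.fillConvexPoly(im,cv2.convexHull(np.round(q).astype(np.int32)),1)
        im=im>0;t+=1-(im&m).sum()/(im|m).sum()
    return t
for a in(-1.2,-.6,-.4,-.2,.3,1.):
    r=minimize(cost,[.629,.26,a],method="Nelder-Mead",options=dict(initial_simplex=[[.629,.26,a],[.634,.26,a],[.629,.265,a],[.629,.26,a+.2]],maxiter=100));print(np.round(r.x,4),round(r.fun,3))
E
python3 y.py
```

```text
top 681 [230 157  33  36 681]
side 920 [265 146  31  52 920]
[ 0.6293  0.2608 -0.4613] 0.143
[ 0.6301  0.2616 -0.4773] 0.14
[ 0.6298  0.261  -0.4558] 0.139
[ 0.6299  0.2613 -0.486 ] 0.142
[ 0.6299  0.2608 -0.4534] 0.138
[0.6301 0.2612 1.445 ] 0.368
```

```bash
python3 -m creep '1 0.2 0.25 -0.1 0; 1 0.4 0.5 -0.1 0; 1 0.62 0.74 -0.1 0'|head -2; python3 -m creep '1 0.2 0.25 0 0; 1 0.4 0.5 0 0; 1 0.62 0.74 0 0'|head -2;python3 -m creep '1 0.2 0.25 0 0; 1 0.4 0.5 0 0; 1 0.6 0.75 0 0; 1 0.6 0.75 0 0; 1 0.6 0.75 0 0'|head -2; python3 - <<'E'
from h import *
go([.6299,.2611,.130],153.4)
E
```

```text
clock: 13.88
eef_pos: [0.6968, -0.0243, 0.2359]
clock: 14.25
eef_pos: [0.6608, 0.116, 0.2359]
clock: 14.88
eef_pos: [0.629, 0.2553, 0.2356]
clock 14.88 pos [0.629  0.2553 0.2356] az 154.4 j [22. 36. 31. 86. -0. 48.] 
 row d [0.011 0.038 0.704] turn 0.006 F [ 0.7 -0.9 -0. ] T [0.01 0.01 0.06] grip 0.0857 0.0
```

```bash
python3 -m creep '1 0.01 0.04 0.1 0.006; 1 0.01 0.04 0.35 0.006; 1 0.01 0.04 0.6 0.006; 1 0.01 0.04 0.7 0.006; 1 0.01 0.04 0.7 0.006; 0.5 0.01 0.04 0.7 0.006; 0.5 0.01 0.04 0.7 0.006; 0 0.01 0.04 0.7 0.006; 0 0.01 0.04 0.7 0.006;  0 0.01 0.04 0.7 0.006; 0 0.01 0.04 0.7 0.006'; python3 - <<'E'
from h import *
go([.6299,.2611,.130],153.4)
E
```

```text
clock: 16.25
eef_pos: [0.6308, 0.263, 0.1315]
tool_rot: [0.23, 0.973, 0.001, 0.001]
ft_force: [-0.6, -0.5, 5.0]
grip_width: 0.0275
grasp_force: 58.4
clock 16.25 pos [0.6308 0.263  0.1315] az 153.4 j [23. 39. 21. 72.  0. 49.] 
 row d [-0.    -0.014  0.01 ] turn -0.0 F [-0.6 -0.5  5. ] T [ 0.01 -0.01  0.03] grip 0.0275 58.4
```

```bash
python3 -m creep '0 0 0 -0.1 0; 0 0 0 -0.2 0; 0 0 0 -0.32 0; 0 0 0 -0.43 0; 0 0 0 -0.43 0; 0 0 0 -0.43 0; 0 0 0 -0.43 0'; python3 - <<'E'
from h import *
go([.46,.15,.285])
print(np.round(ray((0,0),"top",0),2))
E
```

```text
clock: 17.12
eef_pos: [0.6297, 0.2625, 0.1936]
tool_rot: [0.23, 0.973, -0.001, -0.001]
ft_force: [-0.2, 0.3, -1.9]
grip_width: 0.0274
grasp_force: 57.6
clock 17.12 pos [0.6297 0.2625 0.1936] az 153.4 j [23. 37. 27. 80.  0. 49.] 
 row d [ 0.676 -1.179 -0.606] turn 0 F [-0.2  0.3 -1.9] T [-0.02 -0.03  0.03] grip 0.0274 57.6
[1.25 1.31 0.  ]
```

```bash
python3 -m creep '0 0 0 -0.2 0; 0 0.1 -0.15 -0.4 0; 0 0.25 -0.35 -0.6 0; 0 0.4 -0.6 -0.62 0; 0 0.6 -0.9 -0.62 0; 0 0.68 -1 -0.62 0; 0 0.68 -1 -0.62 0'; python3 - <<'E'
from h import *
go([.6045,-.1627,.285],96.1)
E
```

```text
clock: 18.0
eef_pos: [0.4706, 0.1737, 0.288]
tool_rot: [0.23, 0.973, -0.0, -0.0]
ft_force: [0.6, 1.0, -0.8]
grip_width: 0.0272
grasp_force: 58.2
clock 18.0 pos [0.4706 0.1737 0.288 ] az 153.4 j [20. 13.  5. 82.  0. 47.] 
 row d [-1.803 -1.604  0.02 ] turn 0.318 F [ 0.6  1.  -0.8] T [ 0.01 -0.09  0.  ] grip 0.0272 58.2
```

```bash
python3 -m creep '0 -0.25 -0.25 0 0; 0 -0.5 -0.5 0 0; 0 -0.75 -0.7 0 0; 0 -0.9 -0.8 0 0'|head -2; python3 -m creep '0 -0.2 -0.2 0 0.05; 0 -0.4 -0.4 0 0.1; 0 -0.6 -0.6 0 0.15; 0 -0.8 -0.75 0 0.2; 0 -0.9 -0.8 0 0.25; 0 -0.9 -0.8 0 0.3; 0 -0.9 -0.8 0 0.318; 0 -0.9 -0.8 0 0.318; 0 -0.9 -0.8 0 0.318'|head -2; python3 - <<'E'
from h import *
go([.6045,-.1627,.285],96.1)
for c in("top","side"):
    im=save(c,c+"4")
    x,y=map(int,proj([.6,-.16,.2],c));k=im[y-50:y+50,x-65:x+65]
    cv2.imwrite(f"pics/{c}4c.png",cv2.resize(cv2.cvtColor(k,cv2.COLOR_RGB2BGR),None,fx=6,fy=6,interpolation=cv2.INTER_CUBIC));print(c,x-65,y-50)
    for t in("meter","meter_feet","spot"): print(t,[(np.round(d["at"],4).tolist(),round(d["conf"],2)) for d in spot_point(t,c)[:4]])
E
```

```text
clock: 18.5
eef_pos: [0.5406, 0.0045, 0.2871]
clock: 19.62
eef_pos: [0.6062, -0.1611, 0.2872]
clock 19.62 pos [ 0.6062 -0.1611  0.2872] az 96.2 j [-15.  29.  27.  88.   0.  69.] 
 row d [-0.009 -0.012  0.014] turn 0.001 F [-1.7  0.  -2.5] T [-0.06  0.02 -0.03] grip 0.0272 58.4
top 301 132
meter [([0.6158, 0.3883, 0.0173], 0.73), ([0.6233, 0.142, 0.0277], 0.64), ([0.7467, 0.2649, 0.0191], 0.58)]
meter_feet [([0.4882, 0.3576, -0.0005], 0.48)]
spot []
side 302 133
meter [([0.6052, -0.1639, 0.1835], 0.79), ([0.6258, 0.1351, 0.0201], 0.66), ([0.7448, 0.2611, 0.0191], 0.64), ([0.6152, 0.3934, 0.0145], 0.56)]
meter_feet [([0.616, 0.3915, 0.0013], 0.59), ([0.607, -0.1584, 0.1686], 0.47), ([0.6235, 0.1354, -0.002], 0.38)]
spot []
```

View pics/side4c.png

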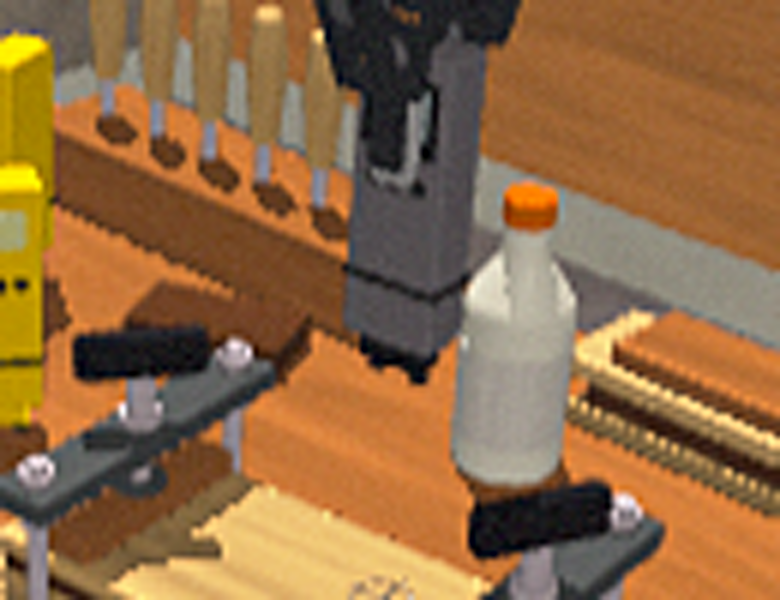

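The crop shows the meter hanging upright in the gripper, with its feet at about (397,368) and the dark seam at row 290. The cross shows at (380,590), and both handles are clear. I'll compare the silhouette with the prediction for a meter centred on the TCP, to find its offset in the grip.

```bash
python3 - <<'E'
from h import *
im=cv2.imread("pics/side4.png")
tcp=np.array([.6062,-.1611]);z0=.2872-.1015;a=np.radians(96.2)
d=[k for k in cut_out("meter","side")]
t=proj([*tcp,z0+.05],"side")
best=min(d,key=lambda k:np.hypot(*(np.argwhere(k["pixels"]).mean(0)[::-1]-t)));m=np.array(best["pixels"])
def edges(s,dz):
    q=np.array([proj(v,"side") for v in boxpts([tcp[0]+np.cos(a)*s,tcp[1]+np.sin(a)*s,a],(.046,.028),z0+dz,z0+dz+.135)])
    I=np.zeros((1600,2560),np.uint8);cv2.fillConvexPoly(I,cv2.convexHull(np.round(q*4+1.5).astype(np.int32)),1)
    return {r:((np.where(I[4*r+2])[0][[0,-1]]-1.5)/4).round(1).tolist() for r in(176,180,184,186,188)}
print({r:np.where(m[r])[0][[0,-1]].tolist() for r in(176,180,184,186,188)})
for s in(-.004,0,.004): print(s,edges(s,0))
f=proj([*tcp,z0-.02],"side");print("feet pred crop",(f-[302,133])*6+3, "spot pred crop",(proj([.6045,-.1627,.048],"side")-[302,133])*6+3)
for r in (172,180,188): print(r,im[r,354:384].sum(1).tolist())
E
```

```text
{176: [359, 379], 180: [360, 379], 184: [359, 379], 186: [360, 379], 188: [361, 378]}
-0.004 {176: [360.4, 381.6], 180: [360.1, 381.1], 184: [359.9, 380.9], 186: [359.6, 380.6], 188: [361.9, 380.4]}
0 {176: [359.1, 380.4], 180: [358.9, 379.9], 184: [358.9, 379.6], 186: [358.6, 379.4], 188: [362.1, 379.1]}
0.004 {176: [357.9, 378.9], 180: [357.6, 378.6], 184: [357.4, 378.1], 186: [357.4, 378.1], 188: [362.1, 377.6]}
feet pred crop [400.56705768 370.31082261] spot pred crop [383.83037975 593.37510764]
172 [414, 308, 173, 192, 163, 181, 214, 258, 252, 244, 235, 244, 233, 244, 255, 246, 243, 245, 230, 246, 256, 246, 230, 241, 232, 236, 278, 308, 303, 296]
180 [218, 230, 228, 229, 210, 219, 262, 257, 241, 199, 203, 167, 79, 95, 120, 180, 232, 267, 258, 243, 272, 246, 195, 141, 96, 133, 557, 687, 651, 644]
188 [392, 352, 195, 179, 199, 188, 222, 268, 170, 227, 265, 243, 242, 237, 248, 245, 240, 239, 239, 269, 229, 236, 220, 219, 351, 401, 426, 424, 444, 467]
```

```bash
python3 -m creep '0 -0.009 -0.012 0.15 0; 0 -0.009 -0.012 0.3 0; 0 -0.009 -0.012 0.45 0; 0 -0.009 -0.012 0.6 0; 0 -0.009 -0.012 0.7 0; 0 -0.009 -0.012 0.74 0; 0 -0.009 -0.012 0.74 0; 0 -0.009 -0.012 0.74 0'|head -2; python3 - <<'E'
from h import *
go([.6045,-.1627,.1655],96.1)
E
```

```text
clock: 21.08
eef_pos: [0.6047, -0.1629, 0.1779]
clock 21.07 pos [ 0.6047 -0.1629  0.1779] az 96.1 j [-15.  30.  13.  73.  -0.  69.] 
 row d [ 0.002 -0.001  0.083] turn 0.0 F [ 0.6 -0.4 -1.8] T [-0.01 -0.    0.01] grip 0.0273 58.4
```

```bash
python3 -m creep '0 0.002 0 0.01 0; 0 0.002 0 0.02 0; 0 0.002 0 0.03 0; 0 0.002 0 0.04 0; 0 0.002 0 0.04 0; 0 0.002 0 0.04 0'; python3 -m creep '0 0 0 0.007 0; 0 0 0 0.014 0; 0 0 0 0.014 0; 0 0 0 0.014 0'
```

```text
clock: 21.82
eef_pos: [0.6041, -0.1624, 0.1708]
tool_rot: [0.668, 0.744, 0.0, -0.0]
ft_force: [-0.2, -0.1, -2.3]
grip_width: 0.0271
grasp_force: 58.4
clock: 22.32
eef_pos: [0.6042, -0.1625, 0.169]
tool_rot: [0.668, 0.744, 0.0, 0.0]
ft_force: [0.1, 0.6, 0.4]
grip_width: 0.0272
grasp_force: 58.5
```

```bash
python3 -c "
from h import *
go([.6045,-.1627,.1655],96.1)"
```

```text
clock 22.32 pos [ 0.6042 -0.1625  0.169 ] az 96.1 j [-15.  31.  13.  72.   0.  69.] 
 row d [-0.002  0.002  0.023] turn 0.0 F [0.1 0.6 0.4] T [ 0.02  0.16 -0.02] grip 0.0272 58.5
```

```bash
python3 -m creep '0 0 0 0.007 0; 0 0 0 0.014 0; 0 0 0 0.018 0; 0 0 0 0.018 0; 0 0 0 0.018 0; 0 0 0 0.018 0'; python3 - <<'E'
from h import *
for i in range(3): camera("side"); print(telemetry.get_obs()["ft_force"].round(2),telemetry.get_obs()["eef_pos"].round(4))
im=save("side","s5");k=im[135:235,295:425]
cv2.imwrite("pics/s5c.png",cv2.resize(cv2.cvtColor(k,cv2.COLOR_RGB2BGR),None,fx=6,fy=6,interpolation=cv2.INTER_CUBIC))
E
```

```text
clock: 23.08
eef_pos: [0.6042, -0.1625, 0.1662]
tool_rot: [0.668, 0.744, 0.0, 0.0]
ft_force: [-0.6, -0.2, 2.8]
grip_width: 0.028
grasp_force: 58.6
[-0.56 -0.02  0.91] [ 0.6041 -0.1625  0.1661]
[-0.5  -0.12  2.64] [ 0.6042 -0.1624  0.1661]
[-1.42 -0.61  1.49] [ 0.6042 -0.1625  0.1661]
```

View pics/s5c.png

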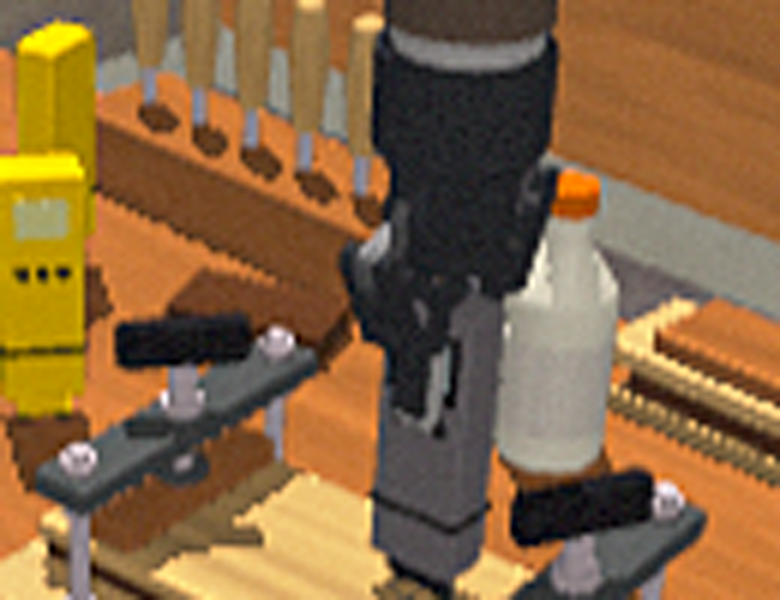

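The meter stands upright with its feet on the board at about (420,580). The mean contact force is about 4 N, which is close to half way in.

```bash
python3 -c "
from h import *
print(ticket.job_done())"
```

```text
the job is handed in; nothing more can be done
None
```

I turned both screws onto their stops and handed in with the meter held upright on the cross, in line with the board, its feet pressed in about half way at an estimated 4 N; the result of the judging was not shown.

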